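# Stage a carton at the line stop and hold the stop pin open

## Task

Slide the green-framed carton along the table, without lifting it, so that it lies squarely on the yellow outlined patch just short of the stop pin. Then take the stop pin by its black knob and draw it straight out along its leaning guide until the mouth of the guide is about the middle of the green band (all the plain steel out, no red showing), and finish while still holding it there, as it drops shut if let go. Do not force the pin sideways in its guide, and leave the other things on the bench where they are.

Things in the scene. Friction and masses are not known exactly. Their poses are not given: they have to be found in the camera images.
- carton: flat carton with white sides and a green window frame on top; 100 mm along its x, 110 mm along its y, 30 mm high, 0.13 to 0.25 kg, loose on the table, too wide to grip. Origin at the centre of its underside, z up. It starts 145 to 185 mm from the patch on the station's -y side, up to 25 mm off the station's y axis, turned up to 0.25 rad.
- station: fixed line stop. Origin on the table at the centre of the flat yellow patch (110 x 120 mm, black border) where the carton's centre must come, carton's x along station's x (either way round). z up; lane along +y. A 40 mm square post, 102 mm high, stands at x +125, y +75 mm; an arm 70 to 98 mm high joins it to the guide. With the carton exactly on the patch its front is about 10 mm short of the pin.
- guide_mouth (a point): centre of the upper end of the bore in the guide, 108 mm above the table. Its z axis is the bore's axis, pointing up and out: it leans 22 degrees from vertical towards the station's -x. Its y is the station's y.
- guide: blue block 50 x 50 x 50 mm on the station at y +75 mm, leaning as the pin does, underside over 50 mm above the table (the carton fits below); brass ring round its mouth. Bore 21.2 mm in diameter, 50 mm long, open below. Origin at the lower end of the bore, z along the bore.
- pin: loose stop pin, 0.2 to 0.33 kg. Origin on its axis at the knob's underside, z out along the pin; at rest this lies on the guide's mouth, so its z in guide_mouth's frame is how far it is drawn. Black round knob 28 mm across, 46 mm long; below it a rod 20 mm across, 105 mm long: 30 mm plain steel, then 20 mm green, 30 mm red, 25 mm steel. No spring: it slides back by its weight.
- pin_knob (a point): point on the pin's axis inside the knob, 26 mm above the knob's underside: the place to grip (28 mm wide). Axes as the pin's.
- stack_low: lower of two stacked blue-framed cartons, 100 x 110 x 30 mm; not to be disturbed. Origin under its centre.
- stack_top: upper of the two blue-framed cartons; not to be disturbed.
- tape: roll of tape lying flat, 90 mm across, 24 mm high, beyond the lane; not to be disturbed. Origin under its centre.
- driver: screwdriver lying on the robot's side of the lane; not to be disturbed.
- bottle: white bottle, 60 mm across, 160 mm high; not to be disturbed. Origin under its centre.
- cup: grey cup, 70 mm across, 80 mm high; not to be disturbed. Origin under its centre.
- tray: white divided tray 160 x 120 x 35 mm; not to be disturbed. Origin under its centre.

How it is judged:
On the way, in this order (a step that is already met when the one before it is completed fails the run):
1. the carton lies squarely on the patch, at rest, the pin still fully in (horizontal distance between carton and station below 0.02 m and angle between the x axis of carton and the x axis of station, either way round below 0.2 rad and angle between carton's own z axis and vertical below 0.05 rad and linear speed of carton below 0.02 m/s and z of pin in the frame of guide_mouth below 0.006 m), for 0.2 s.
2. the pin is drawn out to its green band and held by the gripper (z of pin in the frame of guide_mouth between 0.031 and 0.049 m and angle between the z axis of pin and the z axis of guide_mouth, either way round below 0.08 rad and contact force between the fingers and pin above 2 N and linear speed of pin below 0.02 m/s), for 0.3 s.
At the end, for the whole second after the job is handed in: The carton's centre is within 20 mm of the patch's centre, flat and within 0.2 rad of square; the pin is drawn out 31 to 49 mm (guide's mouth within the green band), within 0.08 rad of the guide's axis, still, and held by the fingers (over 2 N), pin and arm off the carton (all of step 2 and horizontal distance between carton and station below 0.02 m and angle between the x axis of carton and the x axis of station, either way round below 0.2 rad and angle between carton's own z axis and vertical below 0.05 rad and contact force between each of pin, the arm and carton below 0.1 N); the arm keeps its last pose, push and grip.
It fails at once if the carton is lifted or tipped (height (world z) of carton above 0.012 m or angle between carton's own z axis and vertical above 0.25 rad).
It fails at once if the pin is drawn before the carton is on its patch (z of pin in the frame of guide_mouth above 0.012 m and horizontal distance between carton and station above 0.022 m).
It fails at once if the pin is drawn out past the green band by more than 10 mm (z of pin in the frame of guide_mouth above 0.06 m).
It fails at once if while being drawn, the pin is forced against its guide with over 60 N (z of pin in the frame of guide_mouth above 0.005 m and contact force between pin and guide above 60 N).
It fails at once if another thing on the bench is moved by more than 30 mm (distance of any of stack_low, stack_top, tape, driver, bottle, cup, tray from where it was at the start of the episode above 0.03 m).
It also fails if it takes over 48 s, if anything falls off the work surface, if the arm or the gripper's body presses on something with over 40 N, if the wrist force passes 120 N, or if a joint passes its speed limit or range.

## Robot

A 6-joint arm with a two-finger parallel gripper is mounted at the origin on the work surface. World frame = base frame: x ahead of the robot, y to its left, z up, the work surface at z = 0. Lengths are in m, angles in rad, forces in N, time in s.
With the tool pointing down it reaches from about 0.35 to 0.975 m from the base axis. Payload 4.9 kg.
Tool frame: the origin (TCP) lies midway between the tips of the shut fingers; the grasp point (between the pads) lies 19 mm behind it; z points along the fingers, y is the direction in which the jaws open and shut (so a half turn about z gives the same grasp; the last joint's range is limited). The gripper opens to 85 mm and grips with 20 to 120 N. Pads are 22 mm wide; open, the fingers measure 114 mm over their backs; the gripper's body (76 mm by 85 mm) begins 54 mm behind the grasp point. The pads swing forward as they close: fully open they stand 13 mm farther back than shut.
Start: joints at [-1.241, 0.053, 1.613, -0, 1.476, -0.119], TCP at [0.271, -0.563, 0.231] pointing down, gripper open.
Joint ranges: [-3.01, 3.01], [-1.01, 2.22], [0.06, 2.58], [-1.02, 4.17], [0.09, 2.62], [-3.14, 3.14]. Speed limits (rad/s): [2.57, 2.57, 3.14, 3.14, 3.14, 3.14].

## Interface

Orientations are given as a rotation vector (axis times angle).
In Python, from station import ctrl gives the robot as it stands.
- The arm moves only by the tool play_rows, never from a script. Its argument "motion" is a list that holds one entry, the list of rows, each a list of 7 numbers: the closure, from -1 (fully open) to 1 (shut), then the shift along the tool's x, y, z in cm, then the turn, a rotation vector about the tool's x, y, z in degrees. A call has 1 to 20 rows; each row is the pose to reach, as a shift and turn from the pose measured when the call began, along the tool's axes at that moment; what a row does not reach only later rows make up. A row lasts 1/8 s, in which the tool goes at most 62.5 mm and 10.7 degrees, less where a joint would pass 70% of its speed; a pose out of reach is approached as far as the arm can. A call with a gripper value outside its range is refused whole. The fingers move at their own pace and stop on an object; "newtons" is the grip in N (left out, the last holds). Time passes only in rows, so rows that repeat a pose let the fingers close. It gives the time, the measured TCP pose, the force and the opening at its end, in the units of the state.
- ctrl.get_obs(): the state, without advancing time (a new reading comes with each control period).
- ctrl.get_image(name): name is "side" or "top"; returns a dict with "color" (400x640x3 uint8, red, green, blue), "mtx" (3x3 intrinsics, pixels), "T" (4x4, takes a point from camera to world coordinates). Camera axes: x right, y up, looking along -z (the intrinsics and any distortion apply to the point x, -y, -z); pixel columns grow to the right and rows downward; lengths in m; the calibration is good to about 2 mm. A picture is of the moment at which its call begins. There is no depth.
- ctrl.finish_job(): hands the job in, once; it reports no verdict.
The state is a dict: "t": time; "q": joint angles; "dq": joint speeds; "effort": joint torques, N m; "tool_pos": TCP position; "tool_rot": TCP orientation; "contact_force": force on the tool from outside, world axes, zero at the start; "wrist_torque": the same for the moment, N m; "opening": finger opening in m.
Only numpy, scipy, OpenCV 4.12 (cv2) and the standard library are available. Lean on these libraries where they do the work, as an engineer would, in place of code of your own. Each camera call takes 0.05 s, during which the arm holds its last target.

## Working session

There is one attempt and no reset: what is moved stays moved. The work goes in short steps, Python scripts to look and compute and a tool call to move; the robot and the scene stay as the last step left them, time stands still between calls to the robot, and variables do not carry over. Pictures are saved under pics/ and viewed, and the job is handed in when it is done.

Besides the shell and the picture viewer there is one more tool, called after "Request:" as a command line: name --argument value ..., lists and objects as JSON in quotes. play_rows: Moves the arm, as the interface text tells. Its arguments: {"type":"object","properties":{"motion":{"type":"array"},"newtons":{"type":"number"}},"required":["motion"]}

```bash
mkdir -p pics; ls; python3 - <<'E'
from station import ctrl
import cv2,numpy as np
o=ctrl.get_obs();print({k:np.round(v,3) for k,v in o.items()})
for n in("side","top"):
    i=ctrl.get_image(n);cv2.imwrite(f"pics/{n}0.png",i["color"][:,:,::-1]);print(n,i["mtx"],np.round(i["T"],4),i.keys())
E
```

```text
pics
{'t': np.float64(0.0), 'q': array([-1.241,  0.053,  1.614, -0.   ,  1.476, -0.119]), 'dq': array([ 0.001,  0.   , -0.   ,  0.   , -0.   ,  0.001]), 'effort': array([ 0.0000e+00, -3.9368e+01, -3.7018e+01, -0.0000e+00,  7.0000e-03,
        0.0000e+00]), 'tool_pos': array([ 0.271, -0.563,  0.23 ]), 'tool_rot': array([-3.061, -0.699,  0.   ]), 'contact_force': array([ 0.119, -0.58 , -0.305]), 'wrist_torque': array([-0.034, -0.001, -0.027]), 'opening': np.float64(0.085)}
side [[514.21433484   0.         330.84972807]
 [  0.         514.21433484 197.61184915]
 [  0.           0.           1.        ]] [[-0.9203  0.2378 -0.3107  0.096 ]
 [-0.3913 -0.5649  0.7265  1.0197]
 [-0.0027  0.7902  0.6129  1.0008]
 [ 0.      0.      0.      1.    ]] dict_keys(['color', 'mtx', 'T'])
top [[461.0659566    0.         313.30025351]
 [  0.         461.0659566  195.97137571]
 [  0.           0.           1.        ]] [[ 0.0229  0.9945 -0.102   0.4131]
 [-0.9996  0.0243  0.0124 -0.0279]
 [ 0.0148  0.1016  0.9947  1.2713]
 [ 0.      0.      0.      1.    ]] dict_keys(['color', 'mtx', 'T'])
```

View pics/side0.png

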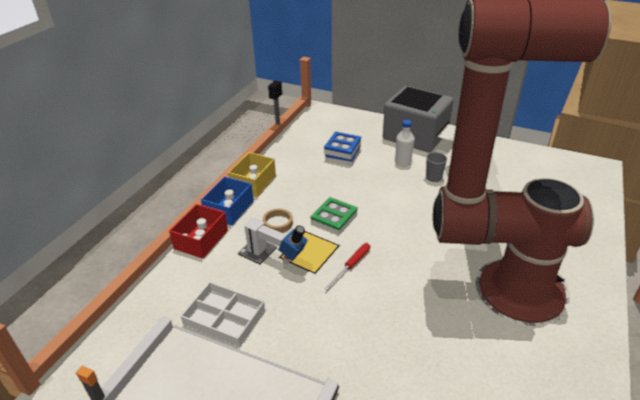

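View pics/top0.png

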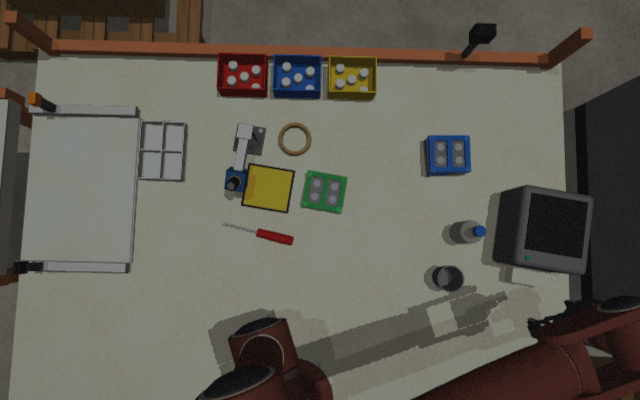

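```bash
cat > h.py <<'E'
import numpy as np,cv2
from station import ctrl
from scipy.spatial.transform import Rotation as R
def shot(n,save=None,crop=None):
    i=ctrl.get_image(n);c=i["color"]
    if save:
        d=c
        if crop: x0,y0,x1,y1,s=crop; d=cv2.resize(c[y0:y1,x0:x1],None,fx=s,fy=s,interpolation=cv2.INTER_CUBIC)
        cv2.imwrite("pics/"+save,d[:,:,::-1])
    return i
def ray(i,uv):
    K=i["mtx"];T=i["T"];u,v=uv
    d=np.array([(u-K[0,2])/K[0,0],-(v-K[1,2])/K[1,1],-1.]);return T[:3,3],T[:3,:3]@d
def onz(i,uv,z):
    o,d=ray(i,uv);return o+d*(z-o[2])/d[2]
def proj(i,p):
    q=i["T"][:3,:3].T@(np.asarray(p)-i["T"][:3,3]);K=i["mtx"]
    return np.array([K[0,2]+K[0,0]*q[0]/-q[2],K[1,2]-K[1,1]*q[1]/-q[2]])
def tri(i1,a,i2,b):
    o1,d1=ray(i1,a);o2,d2=ray(i2,b)
    s=np.linalg.lstsq(np.c_[d1,-d2],o2-o1,rcond=None)[0]
    p,q=o1+s[0]*d1,o2+s[1]*d2;return (p+q)/2,np.linalg.norm(p-q)
def mask(i,lo,hi,roi=None):
    h=cv2.cvtColor(i["color"],cv2.COLOR_RGB2HSV);m=cv2.inRange(h,np.array(lo),np.array(hi))
    if roi is not None:
        k=np.zeros_like(m);x0,y0,x1,y1=roi;k[y0:y1,x0:x1]=255;m&=k
    return m
def big(m):
    return max(cv2.findContours(m,cv2.RETR_EXTERNAL,cv2.CHAIN_APPROX_NONE)[0],key=cv2.contourArea)
def rect(i,c,z):
    p=np.array([onz(i,x,z)[:2] for x in c[:,0].astype(float)])*1000
    r=cv2.minAreaRect(p.astype(np.float32));return r
YEL=((20,120,60),(35,255,255));GRN=((50,90,40),(80,255,255))
E
python3 - <<'E'
from h import *
t=shot("top","top1.png",(200,100,380,260,4));s=shot("side","side1.png",(220,180,400,290,4))
for n,i in(("top",t),("side",s)):
    for nm,c,z in(("yel",YEL,0),("grn",GRN,.03)):
        try: k=big(mask(i,*c));print(n,nm,rect(i,k,z),cv2.boundingRect(k))
        except Exception as e: print(n,nm,e)
E
```

```text
top yel ((896.8863525390625, -145.88327026367188), (107.75590515136719, 137.59219360351562), 0.5177925229072571) (328, 55, 49, 38)
top grn ((553.985595703125, -72.12237548828125), (108.395751953125, 99.11942291259766), 81.48464965820312) (302, 171, 45, 42)
side yel ((902.678466796875, -191.23602294921875), (156.89340209960938, 220.2466278076172), 0.4216146767139435) (229, 152, 46, 45)
side grn ((551.1278686523438, -67.29792022705078), (114.47394561767578, 99.71126556396484), 81.5710678100586) (311, 198, 46, 32)
```

View pics/top1.png

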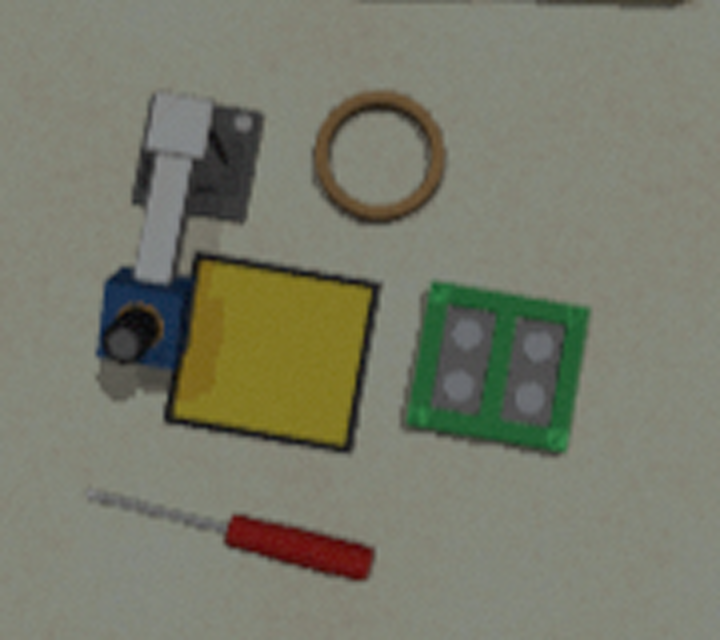

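View pics/side1.png

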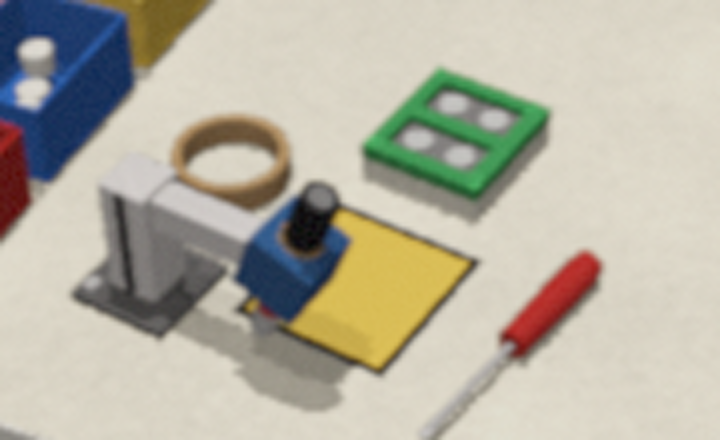

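```bash
python3 - <<'E'
from h import *
t=shot("top");s=shot("side")
c=[(197,253),(378,284),(350,450),(166,420)]
P=[onz(t,(200+(a+.5)/4-.5,100+(b+.5)/4-.5),0)[:2] for a,b in c]
P=np.array(P);print("hand",P.round(4),P.mean(0),np.linalg.norm(np.diff(P,axis=0),axis=1))
for l,r in zip((P[1]-P[0],P[2]-P[3]),"ab"):print(np.degrees(np.arctan2(-l[1],-l[0]))) 
k=big(mask(t,(15,100,50),(35,255,255),(225,150,305,225)));print(rect(t,k,0))
k=big(mask(s,(15,80,50),(35,255,255),(270,228,345,275)));print(rect(s,k,0))
# knob top: dark low value
for n,i,(x,y,X,Y) in(("t",t,(220,165,255,200)),("s",s,(280,220,320,260))):
    k=big(mask(i,(0,0,0),(180,255,45),(x,y,X,Y)));print(n,cv2.boundingRect(k),cv2.minAreaRect(k))
# knob top centre by hand: top (122,344) side (321,199)
print(tri(t,(200+(122+.5)/4-.5,100+(343+.5)/4-.5),s,(220+(321+.5)/4-.5,180+(198+.5)/4-.5)))
# camera consistency: tape, patch corner side (478,262),(380,371)
for a,b in((478,262),(380,371),(245,308)):print(onz(s,(220+(a+.5)/4-.5,180+(b+.5)/4-.5),0).round(4))
# carton: frame corners top
c=[(434,282),(589,309),(563,453),(407,427)]
P=np.array([onz(t,(200+(a+.5)/4-.5,100+(b+.5)/4-.5),.03)[:2] for a,b in c]);print(P.round(4),P.mean(0),np.linalg.norm(np.diff(P,axis=0),axis=1))
E
```

```text
hand [[0.6317 0.1379]
 [0.6131 0.0113]
 [0.4969 0.0275]
 [0.5146 0.1549]] [0.56407807 0.08289639] [0.12794413 0.11733654 0.12865615]
81.62125088124262
82.09371237443617
((563.7476806640625, 83.8449478149414), (122.77444458007812, 113.14978790283203), 81.66777038574219)
((564.22998046875, 81.63116455078125), (126.9324722290039, 117.65589904785156), 81.84815979003906)
t (226, 177, 14, 14) ((232.20004272460938, 183.6000213623047), (11.62755298614502, 14.310833930969238), 26.56505012512207)
s (292, 230, 11, 13) ((296.5, 236.5), (8.221921920776367, 11.384199142456055), 18.434947967529297)
(array([0.54826861, 0.16145935, 0.15165676]), np.float64(0.001401491578569026))
[0.4957 0.0267 0.    ]
[0.5157 0.1505 0.    ]
[0.6266 0.1322 0.    ]
[[ 0.6107 -0.0276]
 [ 0.5948 -0.1335]
 [ 0.4963 -0.1175]
 [ 0.5114 -0.0118]] [ 0.55330289 -0.07259972] [0.10703128 0.09980445 0.10670758]
```

```bash
cat >> h.py <<'E'
S=np.array([.564,.0825,0]);YAW=np.radians(-8.2)
XS=np.array([np.cos(YAW),np.sin(YAW),0]);YS=np.array([-np.sin(YAW),np.cos(YAW),0])
def st(x,y,z): return S+XS*x+YS*y+np.array([0,0,z])
def rel(p,Rt):
    o=ctrl.get_obs();R0=R.from_rotvec(o["tool_rot"]);
    print("cm",(R0.inv().apply(np.asarray(p)-o["tool_pos"])*100).round(2),"deg",np.degrees((R0.inv()*Rt).as_rotvec()).round(2))
def rot(z,y):
    z=z/np.linalg.norm(z);return R.from_matrix(np.c_[np.cross(y,z),y,z])
DN=np.array([0,0,-1.])
E
python3 - <<'E'
from h import *
o=ctrl.get_obs();print(R.from_rotvec(o["tool_rot"]).as_matrix().round(3),o["tool_pos"])
for sg in(1,-1):
    Rt=rot(DN,sg*XS)
    # start pose behind carton: station coords of carton (+.0116,-.155)
    for z in(.2,.1,.008): rel(st(.0116,-.155-.055-.05,z),Rt)
E
```

```text
[[ 0.901  0.434 -0.   ]
 [ 0.434 -0.901  0.001]
 [ 0.    -0.001 -1.   ]] [ 0.2710911  -0.56289312  0.23087391]
cm [ 40.85 -23.21   3.11] deg [-4.000e-02 -2.000e-02 -5.609e+01]
cm [ 40.85 -23.21  13.11] deg [-4.000e-02 -2.000e-02 -5.609e+01]
cm [ 40.85 -23.2   22.31] deg [-4.000e-02 -2.000e-02 -5.609e+01]
cm [ 40.85 -23.21   3.11] deg [-3.0000e-02  4.0000e-02  1.2391e+02]
cm [ 40.85 -23.21  13.11] deg [-3.0000e-02  4.0000e-02  1.2391e+02]
cm [ 40.85 -23.2   22.31] deg [-3.0000e-02  4.0000e-02  1.2391e+02]
```

Request:
play_rows --motion '[[[-0.4,5.1,-2.9,0,0,0,-7],[-0.4,10.2,-5.8,0,0,0,-14],[-0.4,15.3,-8.7,0,0,0,-21],[-0.4,20.4,-11.6,0,0,0,-28],[-0.4,25.5,-14.5,0,0,0,-35],[-0.4,30.6,-17.4,0,0,0,-42],[-0.4,35.7,-20.3,0,0,0,-49],[-0.4,40.85,-23.2,0,0,0,-56.1],[-0.4,40.85,-23.2,5,0,0,-56.1],[-0.4,40.85,-23.2,10,0,0,-56.1],[-0.4,40.85,-23.2,15,0,0,-56.1],[-0.4,40.85,-23.2,19,0,0,-56.1],[-0.4,40.85,-23.2,21.5,0,0,-56.1],[-0.4,40.85,-23.2,21.5,0,0,-56.1]]]'

```text
t: 2.05
tool_pos: [0.5364, -0.1755, 0.0135]
tool_rot: [-2.37, -2.053, 0.003]
contact_force: [1.1, 0.9, -0.6]
opening: 0.0598
```

```bash
python3 - <<'E'
from h import *
t=shot("top","top2.png",(200,100,400,260,4));s=shot("side","side2.png",(220,140,420,290,4))
o=ctrl.get_obs();print({k:np.round(v,3) for k,v in o.items()})
rel(st(.0116,-.26,.008),rot(DN,XS))
E
```

```text
{'t': np.float64(2.15), 'q': array([-4.480e-01,  1.480e-01,  1.896e+00,  1.000e-03,  1.097e+00,
       -3.060e-01]), 'dq': array([ 0.001, -0.021, -0.018, -0.   , -0.003,  0.001]), 'effort': array([ 2.3000e-02, -3.6008e+01, -2.9622e+01,  1.0000e-03,  5.4000e-02,
       -0.0000e+00]), 'tool_pos': array([ 0.539, -0.177,  0.017]), 'tool_rot': array([2.374e+00, 2.057e+00, 1.000e-03]), 'contact_force': array([0.174, 1.02 , 0.852]), 'wrist_torque': array([-0.005,  0.018, -0.02 ]), 'opening': np.float64(0.06)}
cm [ 0.02 -0.06  0.89] deg [ 0.04 -0.02  0.01]
```

View pics/top2.png

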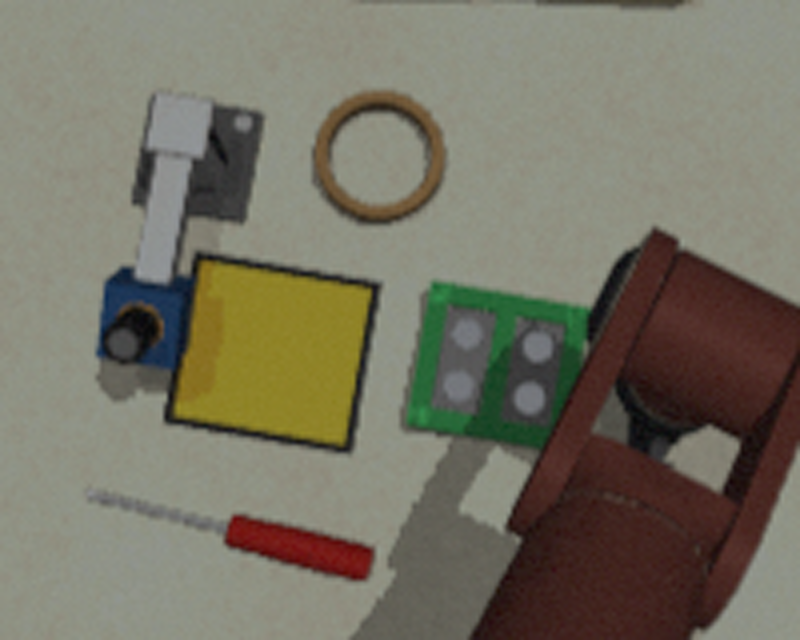

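View pics/side2.png

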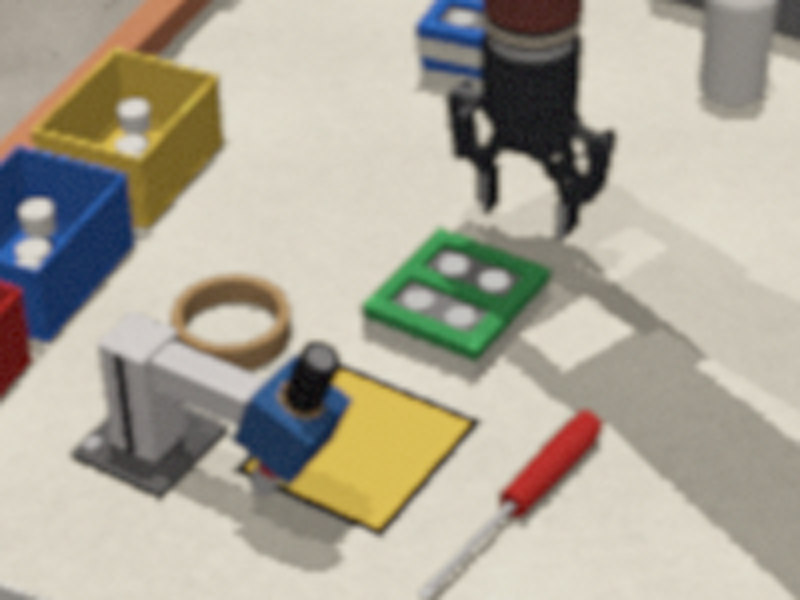

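Request:
play_rows --motion '[[[-0.4,1,-0.06,0.7,0,0,0],[-0.4,2.2,-0.06,0.9,0,0,0],[-0.4,3.2,-0.06,0.9,0,0,0],[-0.4,4,-0.06,0.9,0,0,0],[-0.4,5,-0.13,0.9,0,0,0],[-0.4,6,-0.21,0.9,0,0,0],[-0.4,7.2,-0.3,0.9,0,0,0],[-0.4,8.4,-0.39,0.9,0,0,0],[-0.4,9.6,-0.48,0.9,0,0,0],[-0.4,10.8,-0.57,0.9,0,0,0],[-0.4,12,-0.66,0.9,0,0,0],[-0.4,13.2,-0.75,0.9,0,0,0],[-0.4,14.2,-0.83,0.9,0,0,0],[-0.4,15,-0.89,0.9,0,0,0],[-0.4,15.5,-0.93,0.9,0,0,0],[-0.4,15.5,-0.93,0.9,0,0,0]]]'

```text
t: 4.15
tool_pos: [0.5515, -0.0213, 0.0076]
tool_rot: [-2.373, -2.057, -0.001]
contact_force: [0.2, -0.4, 0.5]
opening: 0.0598
```

```bash
cat >> h.py <<'E'
def stc(p): d=np.asarray(p)-S; return np.array([d@XS,d@YS,d[2]]).round(4)
E
python3 - <<'E'
from h import *
t=shot("top","top3.png",(200,100,400,260,4));s=shot("side","side3.png",(220,140,420,290,4))
o=ctrl.get_obs();print(stc(o["tool_pos"]),o["contact_force"].round(1))
for i in(t,s):
    r=rect(i,big(mask(i,*GRN,(200,150,400,300))),.03);print(r,stc([r[0][0]/1e3,r[0][1]/1e3,0]))
E
```

```text
[ 0.0024 -0.1049  0.0075] [-0.6 -0.3 -0.2]
((568.051025390625, 82.64080047607422), (30.199888229370117, 99.92724609375), 81.88028717041016) [0.004  0.0007 0.    ]
((557.8438720703125, 45.144432067871094), (119.2089614868164, 99.69782257080078), 81.72521209716797) [-0.0008 -0.0379  0.    ]
```

View pics/top3.png

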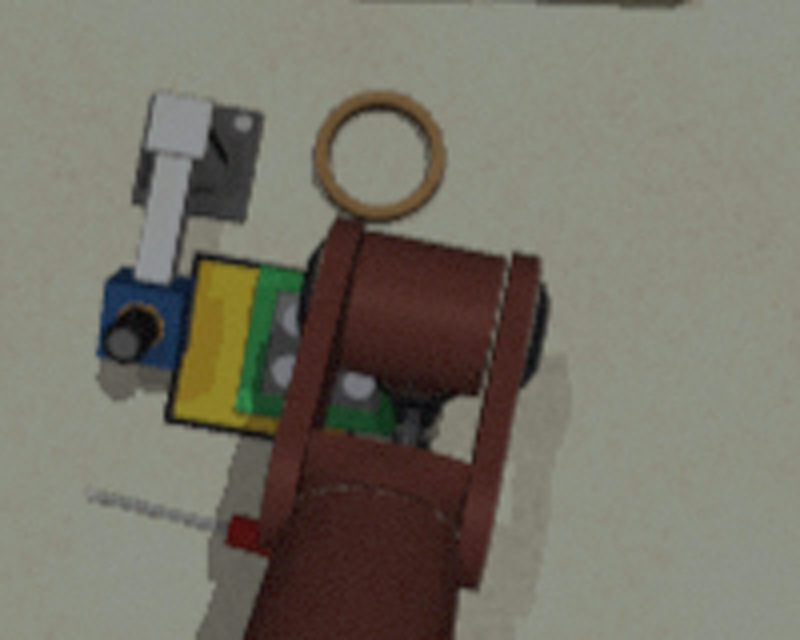

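View pics/side3.png

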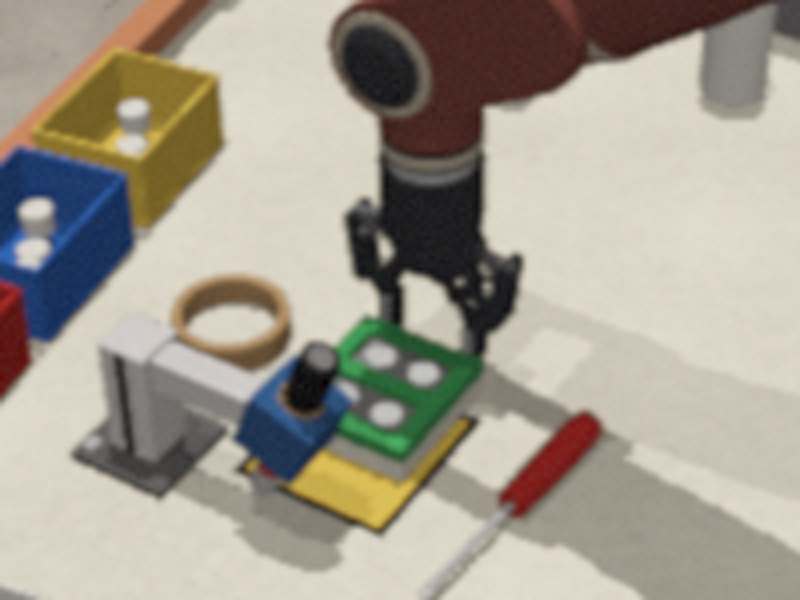

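Request:
play_rows --motion '[[[-0.4,0.8,-0.07,0,0,0,0],[-0.4,1.6,-0.14,0,0,0,0],[-0.4,2.4,-0.21,0,0,0,0],[-0.4,3.1,-0.28,0,0,0,0],[-0.4,3.6,-0.32,0,0,0,0],[-0.4,3.9,-0.35,0,0,0,0],[-0.4,4.0,-0.35,0,0,0,0],[-0.4,4.0,-0.35,0,0,0,0],[-0.4,1,-0.35,0,0,0,0],[-0.4,-3,-0.35,0,0,0,0],[-0.4,-6,-0.35,-4,0,0,0],[-0.4,-9,-0.35,-9,0,0,0],[-0.4,-13,-0.35,-13,0,0,0],[-0.4,-17,-0.35,-15,0,0,0],[-0.4,-20,-0.35,-15,0,0,0]]]'

```text
t: 6.12
tool_pos: [0.5206, -0.2216, 0.1605]
tool_rot: [2.372, 2.053, 0.004]
contact_force: [0.1, -1.4, -0.2]
opening: 0.0594
```

```bash
python3 - <<'E'
from h import *
t=shot("top","top4.png",(200,100,400,260,4));s=shot("side","side4.png",(220,140,420,290,4))
o=ctrl.get_obs();print(stc(o["tool_pos"]),o["contact_force"].round(1))
for i in(t,s):
    r=rect(i,big(mask(i,*GRN,(200,150,400,300))),.03);print(r,stc([r[0][0]/1e3,r[0][1]/1e3,0]))
E
```

```text
[-0.0008 -0.3076  0.1581] [0.4 0.8 0.4]
((565.5482177734375, 84.02201843261719), (111.43132019042969, 102.58039093017578), 81.89044189453125) [0.0013 0.0017 0.    ]
((560.8118896484375, 87.45919799804688), (113.56072235107422, 100.5306167602539), 82.08345031738281) [-0.0039  0.0045  0.    ]
```

View pics/top4.png

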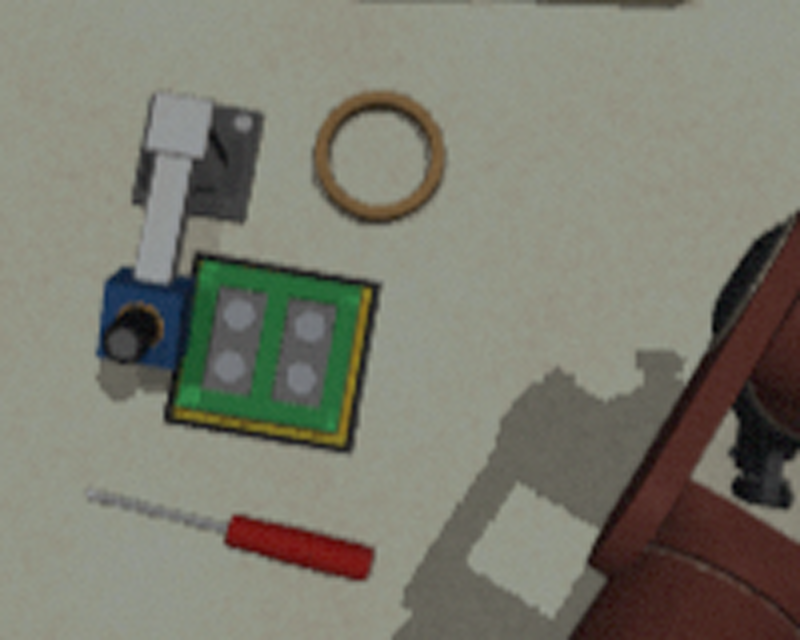

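View pics/side4.png

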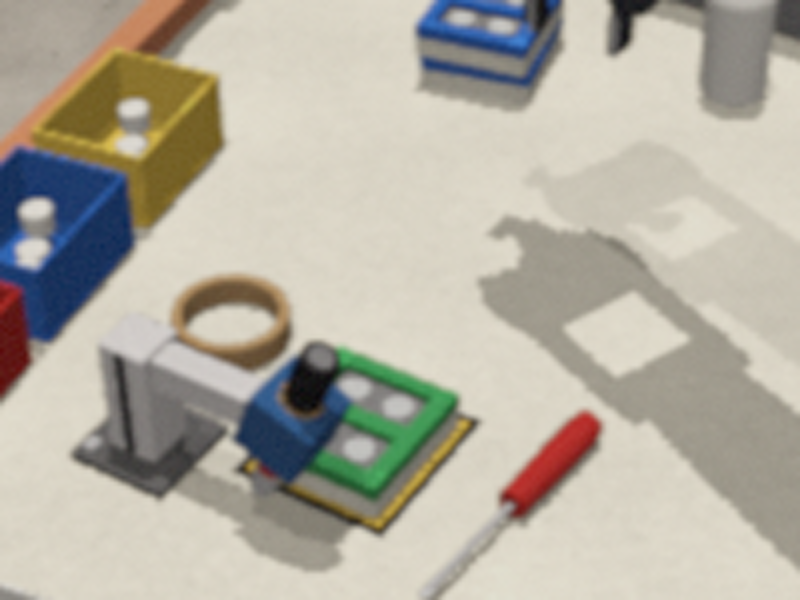

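```bash
python3 - <<'E'
from h import *
t=shot("top");s=shot("side")
A=np.cos(np.radians(22))*np.array([0,0,1])-np.sin(np.radians(22))*XS
M=st(-.0096,.0755,.108)
for n,i,(x0,y0,x1,y1) in(("t",t,(215,155,265,205)),("s",s,(270,215,320,265))):
    c=cv2.resize(i["color"][y0:y1,x0:x1],None,fx=10,fy=10,interpolation=cv2.INTER_CUBIC)
    for a,col in((0,(255,0,0)),(.046,(0,255,0))):
        u=np.cross(A,YS);r=.014
        pts=[((proj(i,M+A*a+r*(np.cos(f)*YS+np.sin(f)*u))-[x0,y0]+.5)*10).astype(int) for f in np.linspace(0,6.28,60)]
        cv2.polylines(c,[np.array(pts)],True,col,1)
    cv2.imwrite(f"pics/ov_{n}.png",c[:,:,::-1])
Rt=rot(-A,np.cross(-A,YS));
print(Rt.as_matrix().round(3))
for a in(.107,.007):rel(M+A*a,Rt)
E
```

```text
[[ 0.143  0.918  0.371]
 [ 0.99  -0.132 -0.053]
 [ 0.     0.375 -0.927]]
cm [38.06 -4.88 -4.95] deg [-22.05  -0.1   -0.09]
cm [38.04 -1.13  4.32] deg [-22.05  -0.1   -0.09]
```

View pics/ov_t.png

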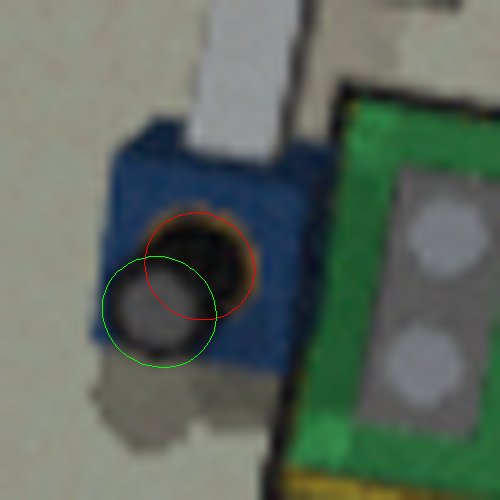

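View pics/ov_s.png

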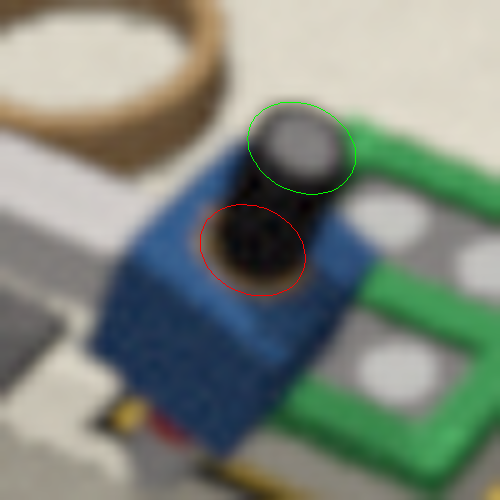

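Request:
play_rows --motion '[[[-0.4,4,-1.5,-5,-5,0,0],[-0.4,9,-3,-7,-10,0,0],[-0.4,15,-4.88,-7,-16,0,0],[-0.4,21,-4.88,-7,-22.05,-0.1,0],[-0.4,27,-4.88,-6,-22.05,-0.1,0],[-0.4,33,-4.88,-5.5,-22.05,-0.1,0],[-0.4,37,-4.88,-4.95,-22.05,-0.1,0],[-0.4,38.05,-4.88,-4.95,-22.05,-0.1,0],[-0.4,38.05,-4.88,-4.95,-22.05,-0.1,0],[-0.4,38.05,-4.88,-4.95,-22.05,-0.1,0]]]'

```text
t: 7.58
tool_pos: [0.5255, 0.1634, 0.2073]
tool_rot: [2.141, 1.85, 0.36]
contact_force: [-0.2, -0.4, -0.5]
opening: 0.0597
```

```bash
cat >> h.py <<'E'
A=np.cos(np.radians(22))*np.array([0,0,1])-np.sin(np.radians(22))*XS
M=st(-.0096,.0755,.108);RG=rot(-A,np.cross(-A,YS))
E
python3 - <<'E'
from h import *
t=shot("top","top5.png",(200,100,400,260,4));s=shot("side","side5.png",(220,140,420,290,4))
o=ctrl.get_obs();print(stc(o["tool_pos"]),o["contact_force"].round(1),o["q"].round(2))
for a in(.107,.007):rel(M+A*a,RG)
E
```

```text
[-0.0494  0.0743  0.2075] [-0.5 -0.3  0.3] [ 0.24 -0.34  2.04 -0.16  1.09  0.43]
cm [ 0.12 -0.04  0.01] deg [ 0.03  0.05 -0.18]
cm [ 0.13 -0.04 10.01] deg [ 0.03  0.05 -0.18]
```

View pics/top5.png

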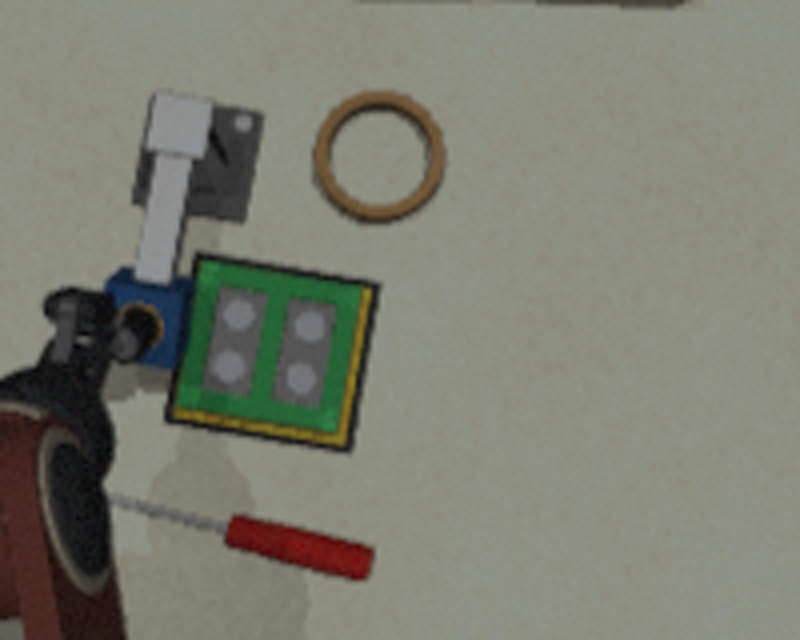

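View pics/side5.png

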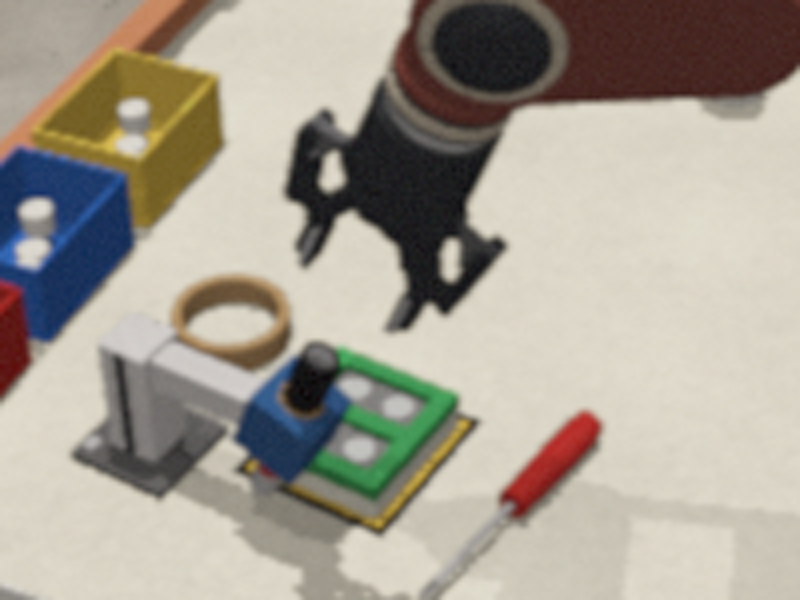

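Request:
play_rows --motion '[[[-0.4,0.12,-0.04,2.5,0,0,0],[-0.4,0.12,-0.04,4.5,0,0,0],[-0.4,0.12,-0.04,6.2,0,0,0],[-0.4,0.12,-0.04,7.6,0,0,0],[-0.4,0.12,-0.04,8.7,0,0,0],[-0.4,0.12,-0.04,9.4,0,0,0],[-0.4,0.12,-0.04,9.8,0,0,0],[-0.4,0.12,-0.04,9.8,0,0,0]]]'

```text
t: 8.68
tool_pos: [0.5619, 0.1591, 0.1165]
tool_rot: [2.141, 1.849, 0.36]
contact_force: [0.0, 0.5, -0.7]
opening: 0.0599
```

```bash
python3 - <<'E'
from h import *
t=shot("top","top6.png",(200,120,330,220,6));s=shot("side","side6.png",(250,160,380,260,6))
o=ctrl.get_obs();print(stc(o["tool_pos"]),o["contact_force"].round(1),o["q"].round(2))
for a in(.007,):rel(M+A*a,RG)
E
```

```text
[-0.0128  0.0756  0.117 ] [ 0.2  0.1 -0. ] [ 0.21 -0.15  2.04 -0.17  0.89  0.44]
cm [-0.01 -0.04  0.25] deg [ 0.06  0.04 -0.18]
```

View pics/top6.png

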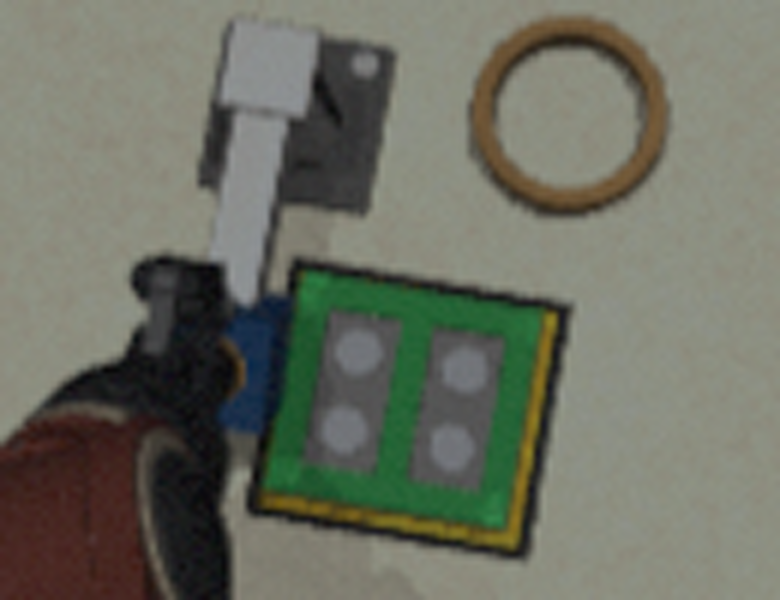

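View pics/side6.png

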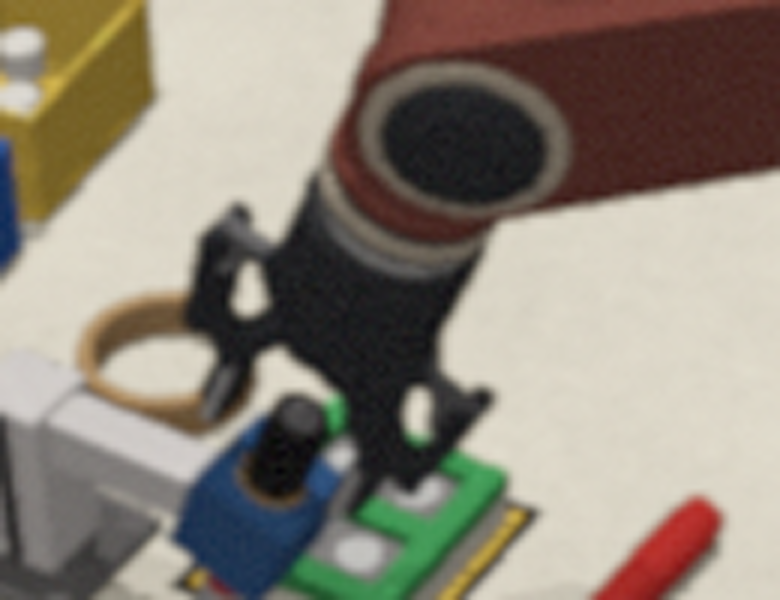

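Request:
play_rows --motion '[[[-0.1,0,0,0.2,0,0,0],[0.1,0,0,0.2,0,0,0],[0.3,0,0,0.2,0,0,0],[0.5,0,0,0.2,0,0,0],[0.6,0,0,0.2,0,0,0],[0.6,0,0,0.2,0,0,0]]]' --newtons 40

```text
t: 9.52
tool_pos: [0.5625, 0.1591, 0.1152]
tool_rot: [2.141, 1.849, 0.36]
contact_force: [-5.8, 0.2, 3.5]
opening: 0.0273
```

```bash
python3 - <<'E'
from h import *
t=shot("top");s=shot("side","side7.png",(250,160,380,260,6))
o=ctrl.get_obs();print(stc(o["tool_pos"]),o["contact_force"].round(1),o["wrist_torque"].round(2),o["opening"])
for a in(.007,):rel(M+A*a,RG)
E
```

```text
[-0.0124  0.0756  0.1151] [-6.1  0.8  3.6] [ 0.05  0.81 -0.03] 0.02720395101155957
cm [-0.01 -0.01  0.07] deg [ 0.01  0.04 -0.18]
```

View pics/side7.png

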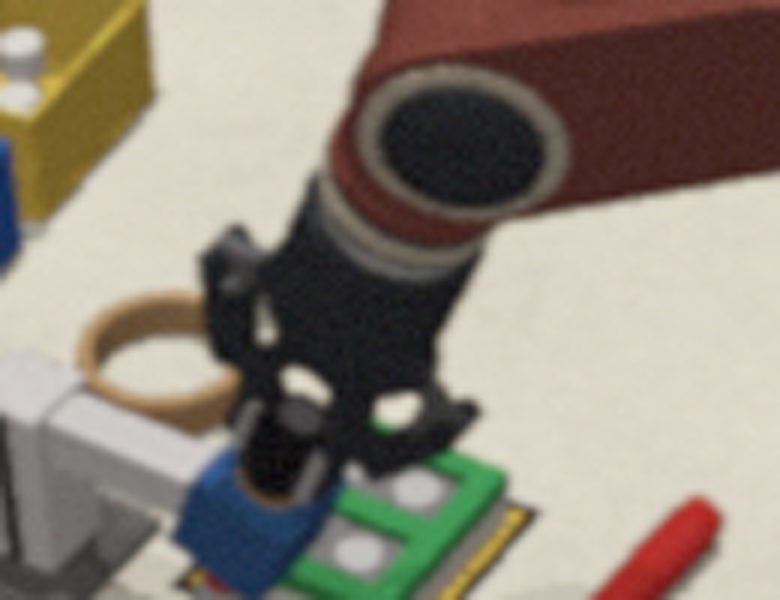

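Request:
play_rows --motion '[[[0.6,0,-0.03,-0.2,0,0,0],[0.6,0,-0.04,-0.5,0,0,0],[0.6,0,-0.04,-0.9,0,0,0],[0.6,0,-0.04,-1.3,0,0,0],[0.6,0,-0.04,-1.7,0,0,0],[0.6,0,-0.04,-2.0,0,0,0],[0.6,0,-0.04,-2.0,0,0,0]]]'

```text
t: 10.5
tool_pos: [0.5548, 0.1603, 0.134]
tool_rot: [2.141, 1.849, 0.361]
contact_force: [0.4, -0.7, -1.5]
opening: 0.0273
```

```bash
python3 - <<'E'
from h import *
s=shot("side","side8.png",(250,160,380,260,6))
o=ctrl.get_obs();f=o["contact_force"];print(stc(o["tool_pos"]),f.round(1),"tool axes",RG.inv().apply(f).round(1),o["wrist_torque"].round(2),o["opening"])
rel(M+A*.047,RG)
E
```

```text
[-0.0202  0.0756  0.1337] [-0.3 -0.8 -2. ] tool axes [-0.8 -0.9  1.8] [-0.01  0.31 -0.03] 0.02697023250352589
cm [-0.01  0.03 -1.92] deg [ 0.03  0.04 -0.18]
```

View pics/side8.png

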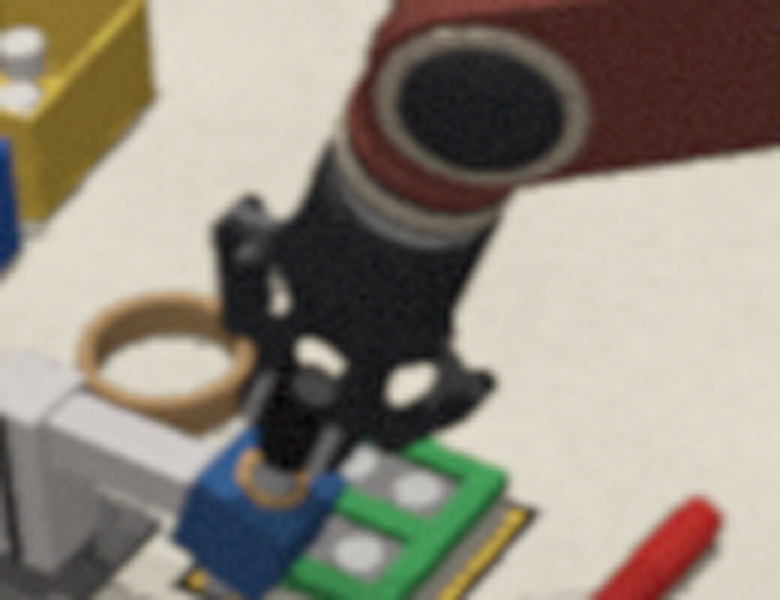

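The pin follows cleanly: steel rod shows above the brass ring at about (275,478) in the crop, and the side load is around 1 N. I'll draw the remaining 2 cm.

Request:
play_rows --motion '[[[0.6,0,0,-0.4,0,0,0],[0.6,0,0,-0.8,0,0,0],[0.6,0,0,-1.2,0,0,0],[0.6,0,0,-1.6,0,0,0],[0.6,0,0,-1.9,0,0,0],[0.6,0,0,-2.0,0,0,0],[0.6,0,0,-2.0,0,0,0],[0.6,0,0,-2.0,0,0,0],[0.6,0,0,-2.0,0,0,0]]]'

```text
t: 11.68
tool_pos: [0.5473, 0.1613, 0.152]
tool_rot: [2.141, 1.849, 0.36]
contact_force: [0.6, 0.1, -2.0]
opening: 0.027
```

```bash
python3 - <<'E'
from h import *
s=shot("side","side9.png",(265,200,330,250,12));t=shot("top","top9.png",(200,120,330,220,6))
o=ctrl.get_obs();f=o["contact_force"];print(stc(o["tool_pos"]),f.round(1),"tool axes",RG.inv().apply(f).round(1),o["wrist_torque"].round(2),o["opening"],abs(o["dq"]).max())
rel(M+A*.047,RG)
for a in (0,.03,.04,-.04):print(a,((proj(s,M+A*a)-[265,200]+.5)*12).round(0))
for i in(t,s):
    r=rect(i,big(mask(i,*GRN,(200,150,400,300))),.03);print(r,stc([r[0][0]/1e3,r[0][1]/1e3,0]))
E
```

```text
[-0.0278  0.0756  0.1521] [-0.7  0.7 -1.6] tool axes [ 0.6 -1.3  1.2] [0.06 0.35 0.  ] 0.026765915350312496 0.0028453499630636397
cm [-0.01  0.03  0.07] deg [ 0.02  0.04 -0.18]
0 [363. 480.]
0.03 [402. 401.]
0.04 [415. 374.]
-0.04 [315. 582.]
((565.007080078125, 84.1044692993164), (111.63182830810547, 101.66348266601562), 81.74898529052734) [0.0008 0.0017 0.    ]
((549.3611450195312, 86.33284759521484), (120.2297134399414, 79.91331481933594), 84.05277252197266) [-0.015   0.0017  0.    ]
```

View pics/side9.png

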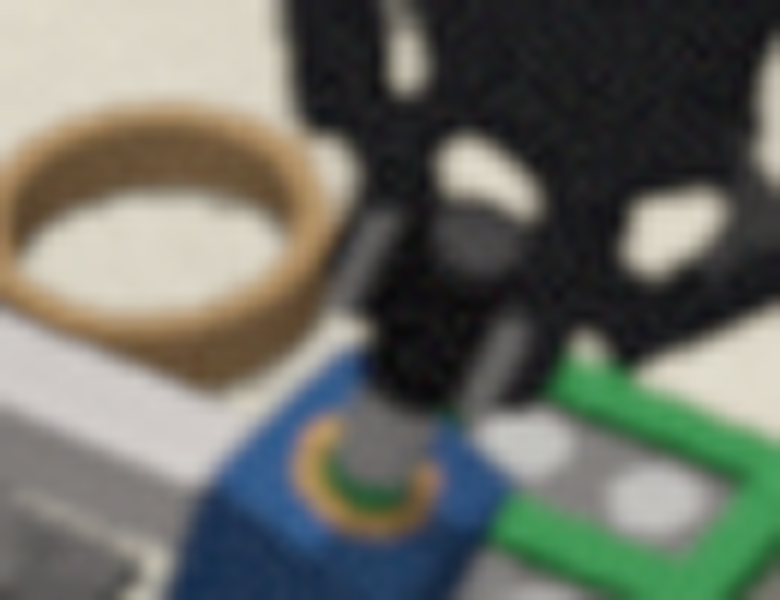

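View pics/top9.png

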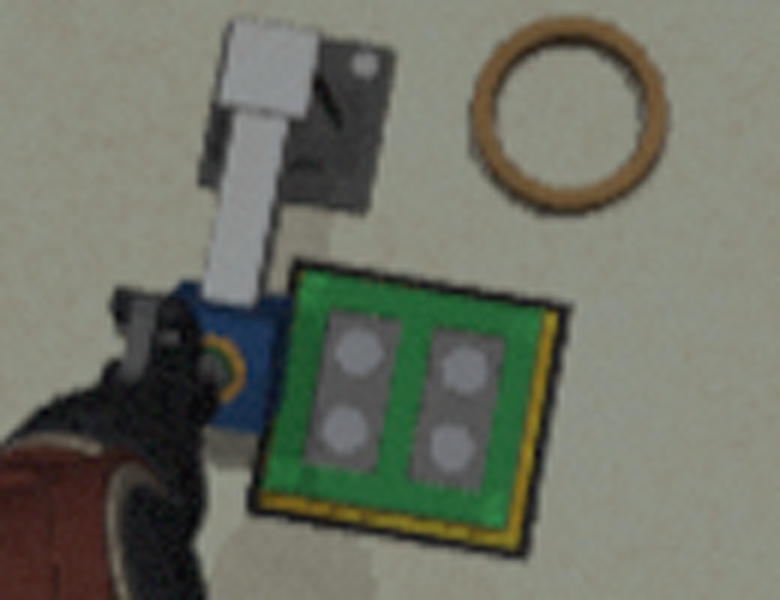

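```bash
python3 - <<'E'
from h import *
o=ctrl.get_obs();print(o["t"],stc(o["tool_pos"]),o["opening"])
print(ctrl.finish_job())
E
```

```text
11.775 [-0.0278  0.0756  0.1521] 0.026765915350312496
the job is handed in; nothing more can be done
None
```

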